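# Find the bite of a snap press and note it on its gauge

## Task

On the laundry-room counter stands a hand lever press for snap fasteners. Push its palm plate down with closed fingertips, without gripping it, until the resistance clearly firms up, without forcing it, and let the lever come fully back up; the small pointer on the gauge stays at the depth you reached. Then slide the marker along the gauge until it stands level with the pointer, let go of it, and leave the things standing around where they are.

Things in the scene. Friction and masses are not known exactly. Their poses are not given: they have to be found in the camera images.
- press: Grey fixed press, foot 270 x 200 x 20 mm, origin under the foot's centre on the counter (z up). Its x axis points from the palm plate to the housing, y along the gauge. Housing: x 10 to 110, y -110 to 110 mm, flat top (deck) at z 175 mm. A steel guard box (x -52 to 8, y -19 to 19, top z 105 mm) hides the dies.
- plate (a point): Black round palm plate, 80 mm across, 12 mm thick, at the lever's end; this point is the centre of its upper face, z out of it. Push it down at its centre with closed fingertips, do not grip it. Soft spring travel takes 2 to 6 N at the plate. Then the hidden die is met and force rises steeply, 3 to 4 N per mm. Firmed up = a steady 9 to 18 N held half a second; 22 N damages the dies.
- lever_angle (a joint): Angle of the press lever, rad: 0 fully up (sloping up to the plate by 0.30), 0.30 level, at most 0.62; grows as the plate is pushed down, springs back to 0 by itself. The die is met somewhere between 0.18 and 0.47 rad, different each time.
- pointer_line (a point): Top of the thin black pointer (4 mm wide along the gauge, 24 mm long) under a clear cover on the deck (x 73 to 107 mm, top z 184 mm), over a white scale, a tick every 10 mm. It starts at press y -75 mm; the lever pushes it to +y, 0.2 m per rad of lever travel. It stays at the farthest point reached and cannot be touched.
- marker_top (a point): Centre of the upper face (press z 206 mm) of the steel marker: a tab 24 (press x) x 12 (press y) x 30 mm high on the deck at press x 50 mm. A 4 mm blade from its middle reaches over the cover's edge and shows its line. Site axes as the press's. It slides only along press y with 2 to 4 N friction and stays put. Pinch it from above across its 12 mm, or push its side.
- marker (a joint): Place of the marker along the gauge, m: 0 at press y -75 mm, growing towards +y, up to 0.15. It starts beyond any depth the press bites at.
- jar: Glass jar with steel lid, 64 mm across, 100 mm high, beside the press; origin under its centre. To be left alone.
- spool: White plastic spool, 42 mm across, 50 mm high, beside the press; origin under its centre. To be left alone.
- basket: Small white slatted basket, 110 x 150 x 75 mm, beside the press; origin under its centre. To be left alone.
- lever: Steel lever arm with the palm plate on its end; origin at the centre of its axle, inside the housing at press x 50, z 145 mm. It turns about the press's y axis here; the centre of the plate lies 155 mm from the axle.

How it is judged:
By the outcome, as a careful person would: the job done as asked, in the order asked, and still so for the second after the job is handed in, with the robot touching nothing.
It also fails if it takes over 48 s, if anything falls off the work surface, if the arm or the gripper's body presses on something with over 40 N, if the wrist force passes 120 N, or if a joint passes its speed limit or range.

## Robot

A 7-joint arm with a two-finger parallel gripper is mounted at the origin on the work surface. World frame = base frame: x ahead of the robot, y to its left, z up, the work surface at z = 0. Lengths are in mm, angles in rad, forces in N, time in s.
With the tool pointing down it reaches from about 425 to 950 mm from the base axis. Payload 4.7 kg.
Tool frame: the origin (TCP) lies on the centre line of the jaws, within the pads' length; the fingertips stand ahead of it and the grasp point (between the pads) lies 11 mm behind it (bot.tcp_to_tips is the z of the fingertips in the tool frame, in mm); z points along the fingers, y is the line along which they close (so a half turn about z gives the same grasp; the last joint's range is limited). The gripper opens to 87 mm and grips with 3 to 60 N. Pads are 19 mm wide; open, the fingers measure 117 mm over their backs; the gripper's body (75 mm by 190 mm) begins 51 mm behind the grasp point.
Start: joints at [-1.291, 0.469, -0.049, 1.532, 0.024, 1.141, -0.082], TCP at [205.102, 643.103, 230.573] pointing down, gripper open.
Joint ranges: [-2.59, 2.59], [-0.33, 1.99], [-1.39, 1.29], [0.1, 2.45], [-1.04, 4.18], [0.21, 1.99], [-2.66, 2.66]. Speed limits (rad/s): [2.57, 2.57, 3.14, 3.14, 3.14, 3.14, 3.14].

## Interface

Orientations are given as a unit quaternion [w, x, y, z].
In Python, from bench import bot gives the robot as it stands. Calls block until the motion is done:
- bot.reach(position, orientation): joint-space move of the TCP to a pose.
- bot.movel(position, max_speed=150, ori=None, stop_force=None): straight line of the TCP; ori=None keeps the orientation; max_speed is the mean speed in mm/s. With stop_force (N) it stops when the force on the tool has changed by that much, and returns True; else False.
- bot.move_joints(angles): joint-space move.
- bot.grip(opening, effort=None): opening from 0.0 (shut) to 1.0 (fully open); effort is the grip in N (None keeps the last); returns when the fingers have stopped.
- bot.wait(seconds).
- bot.ik(position, orientation): joint angles nearest the present ones, or None.
- bot.get_state(): the state.
- bot.get_image(name): name is "scene" or "top" or "wrist"; returns the picture (384x512x3 uint8, red, green, blue); there is no depth.
- bot.get_calibration(name): a dict with "fx", "fy", "cx", "cy" (pixels), "R" (3x3) and "t" (3): a world point X has camera coordinates R X + t. Camera axes: x right, y down, z forward; pixel columns grow to the right and rows downward; lengths in mm; the calibration is good to about 2 mm. A picture is of the moment at which its call begins: read the wrist's pose just before it. get_calibration takes no time and is no camera call; for the wrist camera it gives the pose at the moment of the call.
A pose or a line that the arm cannot do raises bot.MotionError and nothing moves.
- bot.hand_in(): hands the job in; it is judged then, once.
The state is a dict: "time_s": time; "joint_pos": joint angles; "joint_velocities": joint speeds; "tau": joint torques, N m; "position": TCP position; "tcp_rot": TCP orientation; "wrist_force": force on the tool from outside, world axes, zero at the start; "torque": the same for the moment, N m; "finger_gap": opening from 0.0 (shut) to 1.0 (fully open); "finger_force": force on a finger pad.
Only numpy, scipy, OpenCV 4.12 (cv2) and the standard library are available. Lean on these libraries where they do the work, as an engineer would, in place of code of your own. Each camera call takes 0.05 s, during which the arm holds its last target. There are 200 camera calls.

## Working session

There is one attempt and no reset: what is moved stays moved. The work goes in short steps, each a Python script; the robot and the scene stay as the last script left them, time stands still between calls to the robot, and variables do not carry over. Pictures are saved under pics/ and viewed, at most 10 in all, crops included, and the job is handed in when it is done.

```bash
mkdir -p pics; ls; python3 - <<'E'
from bench import bot
import cv2,numpy as np
a=bot.get_image("scene");b=bot.get_image("top")
cv2.imwrite("pics/s.png",cv2.resize(a[:,:,::-1],(800,600),interpolation=cv2.INTER_CUBIC))
cv2.imwrite("pics/t.png",cv2.resize(b[:,:,::-1],(800,600),interpolation=cv2.INTER_CUBIC))
for n in("scene","top"):print(bot.get_calibration(n))
s=bot.get_state();print(s["tcp_rot"],s["wrist_force"],s["time_s"],bot.tcp_to_tips)
E
```

```text
pics
{'fx': 393.94258093367023, 'fy': 393.94258093367023, 'cx': 256.4006023087183, 'cy': 190.13868820754462, 'R': array([[-0.78076247,  0.62476454,  0.0089017 ],
       [ 0.53608965,  0.67712856, -0.50408808],
       [-0.32096395, -0.38880094, -0.86360637]]), 't': array([ 422.38804704, -277.45727266, 1305.34554134])}
{'fx': 387.1236366048425, 'fy': 387.1236366048425, 'cx': 255.47247916106923, 'cy': 193.705569668949, 'R': array([[-0.00783558, -0.99989293,  0.01235878],
       [-0.99368869,  0.00640275, -0.11199014],
       [ 0.11189902, -0.01315829, -0.99363246]]), 't': array([  28.85987512,  593.40338547, 1049.68169179])}
[-8.69988294e-05  1.53748758e-01  9.88109597e-01 -8.58497095e-04] [ 0.04013843 -0.21873798  0.35871282] 0.1 8.0
```

View pics/s.png

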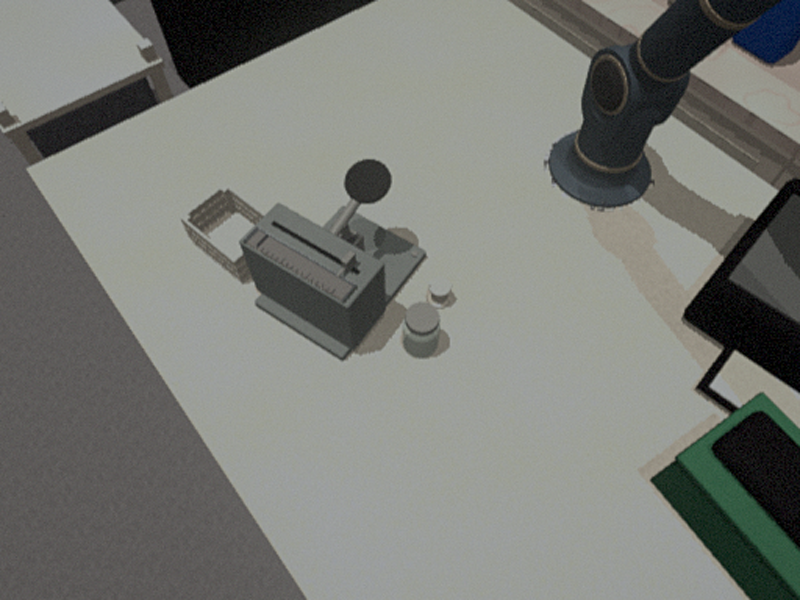

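View pics/t.png

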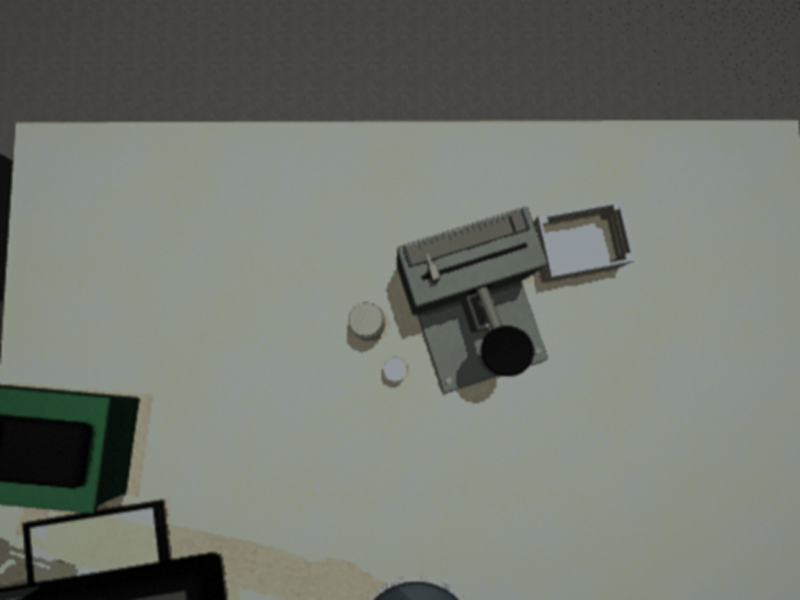

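The scene picture shows the plate at (368,181), with deck corners at (275,205), (386,265), (350,305) and (242,243). The top picture shows the plate at (507,350), the marker near (432,268) at the +y end, and the deck and foot corners. The basket sits right by the -y end, and the jar and spool are on the +y side.

```bash
cat > h.py <<'E'
import numpy as np
def proj(c,X):
    X=np.atleast_2d(X)@np.array(c["R"]).T+c["t"]
    return np.c_[c["fx"]*X[:,0]/X[:,2]+c["cx"],c["fy"]*X[:,1]/X[:,2]+c["cy"]]
def P2W(p,L):
    L=np.atleast_2d(np.array(L,float));c,s=np.cos(p[2]),np.sin(p[2])
    return np.c_[p[0]+c*L[:,0]-s*L[:,1],p[1]+s*L[:,0]+c*L[:,1],L[:,2]]
E
python3 - <<'E'
from bench import bot
from h import *
from scipy.optimize import least_squares
pl=[50-155*np.cos(.3),0,145+155*np.sin(.3)]
L=[[110,110,175],[110,-110,175],[10,110,175],[10,-110,175],[-135,100,20],[-135,-100,20],pl]
T=np.array([[397,248],[527,208],[414,310],[547,265],[444,393],[548,358],[507,350]])*.64
L2=[[110,110,175],[110,-110,175],[10,110,175],[10,-110,175],[-135,100,20],pl]
S=np.array([[350,305],[242,243],[386,265],[275,205],[425,255],[368,181]])*.64
ct,cs=bot.get_calibration("top"),bot.get_calibration("scene")
def f(p): return np.r_[(proj(ct,P2W(p,L))-T).ravel(),(proj(cs,P2W(p,L2))-S).ravel()]
r=least_squares(f,[600,-80,.2],x_scale=[100,100,1],loss="soft_l1")
print(r.x,np.round(f(r.x).reshape(-1,2),1))
p=r.x
print("plate",P2W(p,pl))
for y in (50,60,70,75): print(y,proj(ct,P2W(p,[50,y,206]))/.64,P2W(p,[50,y,206]))
# wrist look: where can we go
from scipy.spatial.transform import Rotation as R
print(bot.get_calibration("wrist"))
E
```

```text
[ 5.94602546e+02 -1.05889365e+02  3.12985491e-01] [[-1.4 -0.5]
 [-0.4 -2.2]
 [ 0.7 -1.7]
 [ 0.5 -1. ]
 [-0.7 -1.1]
 [-0.  -1.3]
 [-0.1  0.5]
 [ 0.5  0.5]
 [-1.7 -2.2]
 [ 1.2 -3.3]
 [ 2.5 -3.8]
 [ 1.2 -3.3]
 [ 0.9 -0.9]]
plate [[ 501.29011818 -136.08736634  190.80563203]]
50 [[445.02822561 267.81055385]] [[626.77845227 -42.92341366 206.        ]]
60 [[438.78035924 269.85502673]] [[623.69944771 -33.40922788 206.        ]]
70 [[432.52607629 271.90159929]] [[620.62044315 -23.89504211 206.        ]]
75 [[429.39652551 272.92567397]] [[619.08094087 -19.13794923 206.        ]]
{'fx': 287.75455453374406, 'fy': 287.75455453374406, 'cx': 256.6355174265905, 'cy': 192.21365175618945, 'R': array([[ 0.30524612,  0.95227123, -0.00207558],
       [ 0.91260517, -0.29190742,  0.28625489],
       [ 0.27198642, -0.08927238, -0.95815126]]), 't': array([-673.32929577,  -34.2877493 ,  391.83392231])}
```

```bash
cat >> h.py <<'E'
from scipy.spatial.transform import Rotation as Ro
def quat(yaw):
    M=Ro.from_euler("z",yaw).as_matrix()@np.diag([-1,1,-1.])
    q=Ro.from_matrix(M).as_quat(); return [q[3],q[0],q[1],q[2]]
E
python3 - <<'E'
from bench import bot
from h import *
import cv2
p=[594.6,-105.9,.313]
q=quat(p[2])
for x in([-40,0,340],[-102,0,230],[-102,0,110],[50,70,210],[50,-60,210]):
    w=P2W(p,x)[0];j=bot.ik(w,q);print(w,None if j is None else np.round(j,2))
bot.reach(P2W(p,[-40,10,340])[0],q)
c=bot.get_calibration("wrist");np.savez("w1.npz",**c)
a=bot.get_image("wrist");cv2.imwrite("pics/w1.png",cv2.resize(a[:,:,::-1],(800,600),interpolation=cv2.INTER_CUBIC))
s=bot.get_state();print(s["time_s"],s["position"],s["wrist_force"])
pl=[50-155*np.cos(.3),0,145+155*np.sin(.3)]
print(proj(c,P2W(p,[[110,110,175],[110,-110,175],[10,110,175],[10,-110,175],pl,[50,70,206]]))/.64)
E
```

```text
[ 556.54343561 -118.2165704   340.        ] [-0.49  0.26  0.78  1.67 -0.19  1.29  2.21]
[ 497.5557608  -137.30725453  230.        ] [-0.44  0.25  0.76  1.94 -0.2   1.03  2.29]
[ 497.5557608  -137.30725453  110.        ] [-0.23  0.39  0.53  2.05 -0.28  0.77  2.35]
[620.61670729 -23.90529931 210.        ] [-0.32  0.41  0.39  1.71 -0.18  1.05  2.01]
[ 660.6455611  -147.58913359  210.        ] [-0.2   0.52  0.52  1.58 -0.28  1.12  2.28]
3.0833 [ 553.72273313 -107.8232533   339.81842912] [-0.27502776 -0.16906049 -1.48131563]
[[522.08142047 454.77055124]
 [255.43891518 454.76859139]
 [532.20545193 341.83018778]
 [243.30243409 341.81480997]
 [385.73028345 197.98928293]
 [484.11898985 409.63010984]]
```

View pics/w1.png

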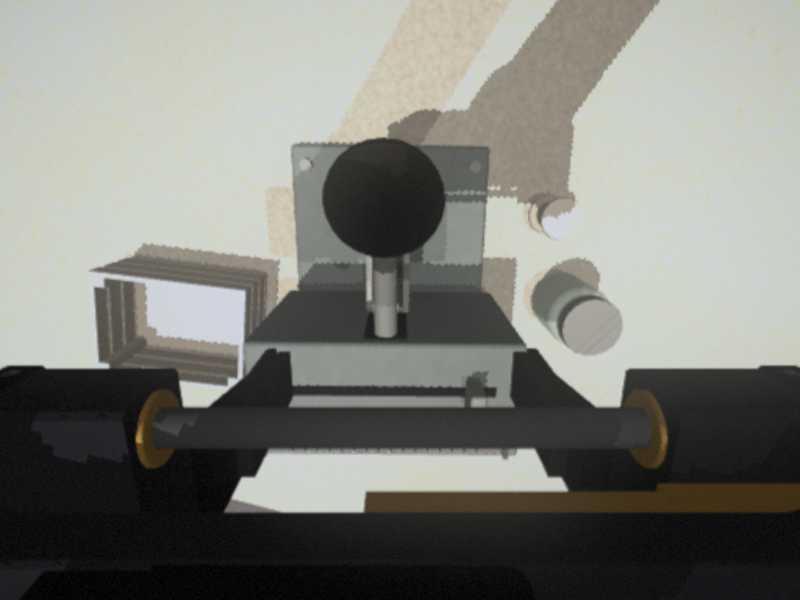

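Wrist picture: the plate is at (384,197) against a predicted (386,198), and the near deck corners are within about 6 px. The pose is good, so now push.

```bash
python3 - <<'E'
from bench import bot
from h import *
p=[594.6,-106.5,.313]; q=quat(p[2])
bot.grip(0.0,20)
w=P2W(p,[-102,0,225])[0]
bot.reach(w,q); bot.wait(.2)
b=np.mean([bot.get_state()["wrist_force"] for _ in range(3)],axis=0)
S=lambda:bot.get_state()
F=lambda:(S()["wrist_force"]-b)
def pr(t):
    s=S();print(t,round(s["time_s"],2),np.round(s["position"],1),np.round(s["wrist_force"]-b,2))
pr("hover")
z=225
hit=False
# coarse legs, ending early on firming
w[2]=95; hit=bot.movel(w,max_speed=25,stop_force=8.5)
pr(("hit",hit))
bot.wait(.15);pr("settled")
E
```

```text
hover 5.39 [ 499.7 -137.7  226.6] [0. 0. 0.]
('hit', True) 7.9 [ 497.1 -138.1  168.6] [-0.71 -0.12  5.36]
settled 8.05 [ 497.1 -138.1  168.8] [-0.75 -0.02  4.52]
```

```bash
python3 - <<'E'
from bench import bot
from h import *
b=np.array([0,0,0.])
p=[594.6,-106.5,.313]; w=P2W(p,[-102,0,168.8])[0]
S=bot.get_state; s=S();w=np.array(s["position"],float)
off=s["wrist_force"][2]-4.52; print("bias",off)
for i in range(60):
    w[2]-=1.0 if i>1 else .5
    bot.movel(w,max_speed=20); s=S(); f=s["wrist_force"][2]-off
    print(round(s["time_s"],2),round(w[2],1),round(s["position"][2],1),round(f,1))
    if f>8: break
E
```

```text
bias -0.2013494641007565
8.3 168.3 168.4 6.9
8.55 167.8 168.1 7.7
8.8 166.8 167.4 10.7
```

```bash
python3 - <<'E'
from bench import bot
from h import *
S=bot.get_state; off=-.2
p=np.array(S()["position"],float); w=p.copy(); w[2]=166.1
print(S()["wrist_force"][2]-off)
bot.movel(w,max_speed=15)
for i in range(9):
    bot.wait(.1); s=S(); print(round(s["time_s"],2),round(s["position"][2],2),np.round(s["wrist_force"],1))
up=w.copy(); up[2]=205; bot.movel(up,max_speed=40)
print(S()["time_s"],S()["wrist_force"])
up[2]=300; bot.movel(up,max_speed=150); print(S()["wrist_force"])
E
```

```text
10.665942560574813
9.15 166.66 [-2.6  0.5  9.5]
9.25 166.66 [-3.9  0.9 10.3]
9.35 166.65 [-3.3 -0.3  9.2]
9.45 166.65 [-3.5  0.7  9.8]
9.55 166.65 [-3.   0.9  9.9]
9.65 166.67 [-2.9  0.3  9.1]
9.75 166.65 [-3.9  1.1 10.4]
9.85 166.65 [-3.3  0.2 10. ]
9.95 166.65 [-3.5  0.7  9.7]
11.075 [ 1.9846593  -0.19604612  1.15816138]
[ 0.1258302   0.64239431 -0.43587259]
```

The hold sat at about 10 N, just inside the band. I'll press once more with more margin, following the plate's arc.

```bash
python3 - <<'E'
from bench import bot
from h import *
S=bot.get_state
p=[594.6,-106.5,.313]; b=S()["wrist_force"][2]
bot.movel(P2W(p,[-98,0,212])[0],max_speed=120)
bot.wait(.1); b=S()["wrist_force"][2]; print("bias",b)
bot.movel(P2W(p,[-98,0,201])[0],max_speed=30)
bot.movel(P2W(p,[-103.5,0,168.5])[0],max_speed=25)
z=168.5
def F(): 
    v=[]
    for _ in range(3): bot.wait(.04); v.append(S()["wrist_force"][2]-b)
    return np.mean(v)
for i in range(12):
    f=F(); s=S(); print(round(s["time_s"],2),round(z,2),round(s["position"][2],2),round(f,1))
    if f>12.3: break
    z-=min(.6,max(.25,(13-f)/4.5)); bot.movel(P2W(p,[-104,0,z])[0],max_speed=10)
for i in range(8): bot.wait(.1); print(np.round(S()["wrist_force"],1))
bot.movel(P2W(p,[-98,0,203])[0],max_speed=40)
bot.wait(.1)
bot.movel(P2W(p,[-98,0,300])[0],max_speed=150)
bot.grip(.5,10); bot.reach(P2W(p,[75,10,330])[0],quat(p[2]))
import cv2
c=bot.get_calibration("wrist");np.savez("w2.npz",**c)
a=bot.get_image("wrist");cv2.imwrite("w2_raw.png",a[:,:,::-1]);cv2.imwrite("pics/w2.png",cv2.resize(a[:,:,::-1],(800,600),interpolation=cv2.INTER_CUBIC))
print(S()["time_s"])
E
```

```text
bias -0.03086155065295361
14.95 168.5 169.09 7.0
15.32 167.9 168.63 7.3
15.7 167.3 168.22 8.7
16.07 166.7 167.61 9.2
16.45 166.1 167.2 10.8
16.82 165.61 166.88 12.8
[-2.7  1.6 13.2]
[-3.7  0.9 13.2]
[-4.8  1.7 11.8]
[-3.4  1.7 12.7]
[-3.8  1.2 12.8]
[-4.3  1.1 12.3]
[-3.7  2.  12.7]
[-4.3  1.4 12.6]
21.3833
```

View pics/w2.png

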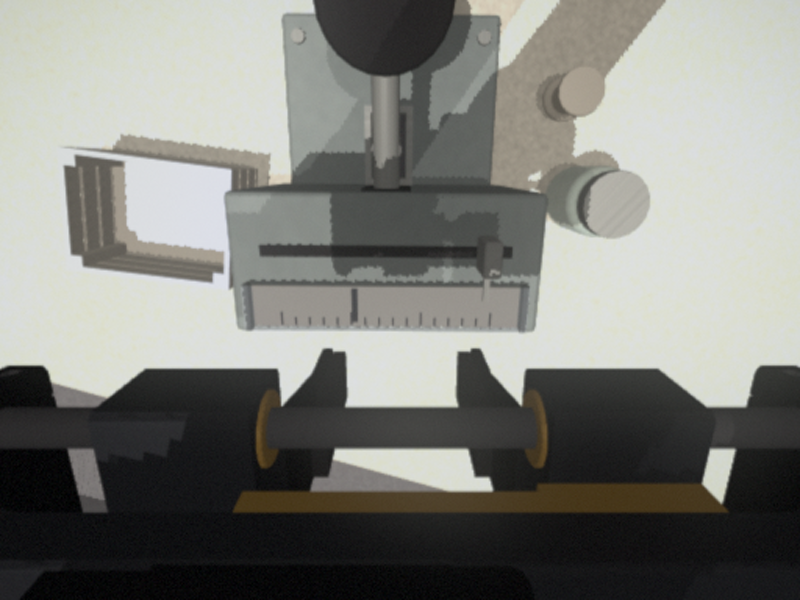

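The wrist picture shows the pointer at column 354 (rows 290–325), the marker tab at (489,255), its blade at (487,290), and deck corners at (226,192), (546,195), (536,331) and (238,331).

```bash
cat >> h.py <<'E'
from scipy.optimize import least_squares
def unproj(c,uv,z):
    d=np.array(c["R"]).T@np.array([(uv[0]-c["cx"])/c["fx"],(uv[1]-c["cy"])/c["fy"],1]);C=-np.array(c["R"]).T@c["t"]
    return C+d*(z-C[2])/d[2]
def W2P(p,X):
    d=np.array(X)[:2]-p[:2];c,s=np.cos(p[2]),np.sin(p[2]);return np.array([c*d[0]+s*d[1],-s*d[0]+c*d[1]])
E
python3 - <<'E'
from h import *
import cv2
c=dict(np.load("w2.npz"))
L=[[10,-110,175],[10,110,175],[110,110,175],[110,-110,175]]
T=np.array([[226,192],[546,193],[536,331],[238,331]])*.64
r=least_squares(lambda p:(proj(c,P2W(p,L))-T).ravel(),[594.6,-106.5,.313],x_scale=[100,100,1]);p=r.x
print(p,np.round(r.fun,1))
for n,uv,z in(("ptr",(354,305),180),("ptr177",(354,305),177),("marker top",(489,241),206),("blade188",(487,292),188),("tick+",(490,319),175.5),("tick-",(281,319),175.5)):
    print(n,W2P(p,unproj(c,np.array(uv)*.64,z)))
a=cv2.imread("w2_raw.png")[140:218,140:360]
cv2.imwrite("pics/w2c.png",cv2.resize(a,(790,280),interpolation=cv2.INTER_CUBIC))
E
```

```text
[ 5.96415870e+02 -1.07469551e+02  3.08680463e-01] [-2.9 -0.2  2.8 -0.5  0.8  1.  -0.8  0.7]
ptr [ 87.60122128 -23.05199721]
ptr177 [ 88.52525398 -23.38047113]
marker top [37.89546193 64.72887983]
blade188 [75.68796413 68.89328283]
tick+ [99.42150268 74.67946092]
tick- [ 99.69626874 -76.74267101]
```

View pics/w2c.png

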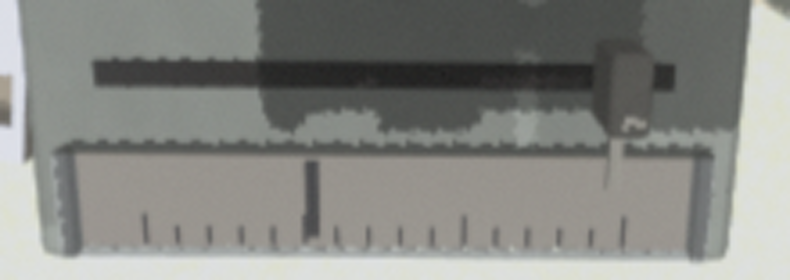

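Counting ticks (ends at ±75) puts the pointer at y ≈ -22.4 and the marker at y ≈ 69. Next: grasp, slide and check.

```bash
cat > look.py <<'E'
from bench import bot
from h import *
import cv2
def look(n,p):
    bot.reach(P2W(p,[75,-22,330])[0],quat(p[2])); bot.wait(.2)
    c=bot.get_calibration("wrist");np.savez(n+".npz",**c)
    a=bot.get_image("wrist");cv2.imwrite(n+"_raw.png",a[:,:,::-1])
    cv2.imwrite("pics/"+n+".png",cv2.resize(a[135:225,150:390,::-1],(800,300),interpolation=cv2.INTER_CUBIC))
E
python3 - <<'E'
from look import *
p=np.array([596.0,-107.3,.311]); q=quat(p[2]); S=bot.get_state
def pr(t): s=S();print(t,round(s["time_s"],2),W2P(p,s["position"]),s["position"][2],np.round(s["wrist_force"],1),s["finger_gap"])
bot.reach(P2W(p,[50,69,235])[0],q)
print(bot.movel(P2W(p,[50,69,193])[0],max_speed=60,stop_force=8)); pr("down")
bot.grip(0.0,20); pr("grip")
y0=W2P(p,S()["position"])[1]
bot.movel(P2W(p,[50,y0-91.5,193])[0],max_speed=50); bot.wait(.2); pr("slid")
bot.grip(.5); pr("open")
bot.movel(P2W(p,[50,y0-91.5,250])[0],max_speed=100)
look("w3",p); pr("look")
E
```

```text
False
down 22.76 [50.20953054 68.82440457] 193.21858148184566 [ 0.4 -0.1  0.8] 0.5021857879313403
grip 23.41 [50.04353842 68.84399035] 193.1026901138542 [ 0.4 -1.1 -0.6] 0.13960127131267475
slid 25.59 [ 49.47407956 -23.63042458] 193.09786247749344 [-4.2 -1.2  4.8] 0.13583402243420573
open 26.43 [ 50.00352534 -22.6659116 ] 193.00752547145635 [-1.1  1.2  0.6] 0.4972775323792775
look 27.82 [ 74.31354197 -21.630849  ] 328.45541078326323 [-0.3  0.6 -0. ] 0.5020755271547296
```

View pics/w3.png

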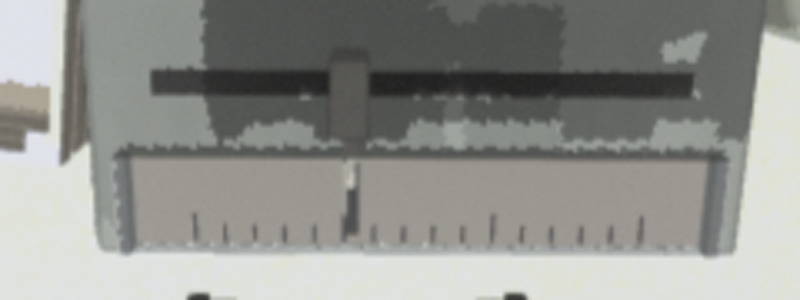

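The blade is over the pointer: blade around column 350, pointer around 352, at about 3 px per mm. A zoomed crop and a column profile will show any remaining offset.

```bash
python3 - <<'E'
import cv2,numpy as np
from h import *
a=cv2.imread("w3_raw.png"); g=cv2.cvtColor(a,cv2.COLOR_BGR2GRAY)
for r in range(178,210): print(r,g[r,244:268])
cv2.imwrite("pics/w3z.png",cv2.resize(a[145:213,230:280],(588,600*68//68),interpolation=cv2.INTER_NEAREST))
c=dict(np.load("w3.npz")); p=[596,-107.3,.311]
for z in(175.5,180,188,206): print(z,proj(c,P2W(p,[[88,y,z] for y in(-24,-22,-20)])).round(2).tolist())
print(proj(c,P2W(p,[[60,-22,206],[95,-22,206]])))
E
```

```text
178 [126 129 136 136 128 128 126 125 115  96  90  88  88  84  84  91 128 124
 102 122 128 129 138 138]
179 [ 90  96 120 125 100  91  91  91  90  91  89  89  89  86  85  91 118 101
  88  90  92  97 122 127]
180 [86 87 90 91 87 85 86 86 86 89 89 89 89 87 84 86 89 87 86 87 84 88 91 92]
181 [90 90 89 89 89 90 88 89 91 91 93 94 94 91 88 91 90 90 91 90 90 89 91 89]
182 [114 115 115 115 115 115 115 115 110 102 119 122 119 116 114 114 114 115
 115 116 116 114 114 114]
183 [148 147 146 146 148 147 147 145 141 131 158 163 150 140 145 146 146 147
 146 147 147 149 147 147]
184 [152 151 151 150 151 150 152 152 155 163 166 166 143 123 142 151 152 149
 151 150 151 150 151 151]
185 [150 150 151 151 150 151 151 151 157 167 169 165 135 119 144 150 151 150
 151 151 151 150 151 150]
186 [150 149 149 150 152 150 152 152 156 166 169 171 138 120 143 151 150 151
 151 150 151 150 151 151]
187 [153 151 151 151 152 152 150 152 157 168 171 185 147 122 142 151 150 151
 150 151 151 151 151 152]
188 [151 151 150 152 152 151 151 151 156 166 177 187 150 121 144 150 151 152
 152 150 152 151 152 150]
189 [152 151 151 
[... 1742 characters left out ...]
 144 153 154 152 153 153 150 123 111 140 150 150 151 153 153 150 125
 120 147 155 155 154 154]
207 [126 145 154 155 153 153 152 150 134 128 146 151 152 150 150 153 151 132
 130 147 167 160 156 152]
208 [149 145 155 161 158 156 154 153 158 161 160 157 153 151 145 159 158 151
 150 155 182 170 164 156]
209 [164 148 161 172 172 173 167 165 172 174 174 171 165 164 149 168 170 167
 164 163 169 172 172 166]
175.5 [[254.96, 193.39], [256.76, 193.38], [258.55, 193.38]]
180 [[254.95, 194.56], [256.77, 194.56], [258.58, 194.55]]
188 [[254.91, 196.73], [256.78, 196.73], [258.64, 196.72]]
206 [[254.84, 202.03], [256.81, 202.03], [258.79, 202.03]]
[[256.76429954 175.04661815]
 [256.82394959 208.54749122]]
```

View pics/w3z.png

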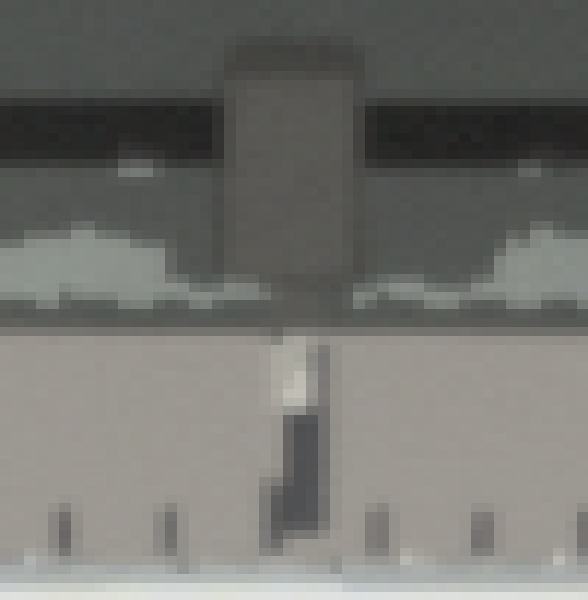

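The pointer's centre is at column 255.46 and the blade's at 254.2, so the marker needs about +1.35 mm in y. I'll regrasp and correct.

```bash
python3 - <<'E'
from look import *
p=np.array([596.0,-107.3,.311]); q=quat(p[2]); S=bot.get_state
def pr(t): s=S();print(t,round(s["time_s"],2),W2P(p,s["position"]),np.round(s["wrist_force"],1),s["finger_gap"])
bot.reach(P2W(p,[50,-23.6,235])[0],q)
bot.movel(P2W(p,[50,-23.6,193])[0],max_speed=60,stop_force=8)
bot.grip(0.0,20); bot.wait(.15); pr("grip")
t=-22.28; y=t
for i in range(4):
    bot.movel(P2W(p,[50,y,193])[0],max_speed=10); bot.wait(.15); pr("move")
    e=t-W2P(p,S()["position"])[1]
    if abs(e)<.15: break
    y+=e
bot.grip(.3); pr("open")
bot.movel(P2W(p,[50,y,250])[0],max_speed=100)
look("w4",p); pr("look")
g=cv2.cvtColor(cv2.imread("w4_raw.png"),cv2.COLOR_BGR2GRAY)
for r in (186,188,190,194,196,198): print(r,g[r,246:266])
print(proj(bot.get_calibration("wrist"),P2W(p,[88,-22,180])))
E
```

```text
grip 29.95 [ 50.05243131 -23.58420523] [ 0.6 -0.2  0.8] 0.13631234266214584
move 30.38 [ 50.02726083 -22.81021718] [ 1.1 -3.1 -1.7] 0.13516536670024834
move 30.78 [ 50.06319851 -21.79625654] [ 1.1 -3.1  0.1] 0.13645342332442786
move 31.18 [ 50.03845185 -21.87549096] [-0.4 -0.3  1.9] 0.13293141089870414
move 31.58 [ 50.05582326 -21.9228771 ] [-1.6  1.9  4.2] 0.13354992070262414
open 32.17 [ 49.96555247 -22.72647091] [ 0.  -0.1 -0.4] 0.2938432457666132
look 33.58 [ 74.33108171 -21.653069  ] [-0.3  0.6  0.6] 0.29768215136320475
186 [152 154 153 154 154 153 154 151 137 163 171 170 161 155 153 153 154 152
 153 153]
188 [154 154 155 153 154 155 154 152 137 163 170 171 161 155 155 154 153 153
 153 154]
190 [153 154 154 153 154 154 152 152 133 155 161 163 159 155 154 154 154 153
 154 154]
194 [155 154 153 154 154 153 154 149 101  81  83 113 147 154 154 154 155 154
 154 154]
196 [154 156 155 154 154 155 156 148 101  81  84 113 146 154 156 154 154 154
 156 155]
198 [155 155 156 156 155 153 149 144  99  81  84 113 147 155 155 155 154 154
 154 154]
[[256.88424544 194.33909378]]
```

The blade is now at 256.0 and the pointer at 255.5, about 0.5 mm apart on 4 mm lines. That is level, and nothing is in contact, so I'm handing in.

```bash
python3 -c "
from bench import bot
print(bot.hand_in(), bot.get_state()['time_s'])"
```

```text
the job is handed in; nothing more can be done
the job is handed in; nothing more can be done
```

I pressed the plate until it firmed up (two pushes: about 10 N, then 12–13 N, each held over half a second), let the lever come back up, slid the marker to about 0.5 mm from the pointer, let go without touching the jar, spool or basket, and handed in with about 34 s of the 48 s used; the judge gave no verdict.

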